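# Refill the thread tray, leave the spent spools

## Task

Gather the four full spools from the shop counter into the refill tray: lay each one flat on its side in the bay made to its own length and thickness, within the bay's walls. The two spent spools, with bare cores, are not stock: leave them lying where they are.

Things in the scene. Friction and masses are not known exactly. Their poses are not given: they have to be found in the camera images.
- spool_long_c (a point): Full spool, the longest of the three slim spools: lies on its side on the counter, 86 mm long, white eight-sided end caps 30 mm across the flats and 4 mm thick, between them a grey-green wound body 25 mm thick and 78 mm long, the place to grip it (crosswise, from above; rigid). Point = its centre, 15 mm above what it lies on; x axis along its length (both ends alike); y and z may be turned about that length. 45 g give or take a third.
- spool_medium_c (a point): Full spool, the middle-length slim spool: lies on its side on the counter, 66 mm long, white eight-sided end caps 30 mm across the flats and 4 mm thick, between them a grey-green wound body 25 mm thick and 58 mm long, the place to grip it (crosswise, from above; rigid). Point = its centre, 15 mm above what it lies on; x axis along its length (both ends alike); y and z may be turned about that length. 35 g give or take a third.
- spool_short_c (a point): Full spool, the shortest slim spool: lies on its side on the counter, 46 mm long, white eight-sided end caps 30 mm across the flats and 4 mm thick, between them a grey-green wound body 25 mm thick and 38 mm long, the place to grip it (crosswise, from above; rigid). Point = its centre, 15 mm above what it lies on; x axis along its length (both ends alike); y and z may be turned about that length. 25 g give or take a third.
- spool_fat_c (a point): Full spool, the fat spool, the thickest of the four full ones: lies on its side on the counter, 56 mm long, white eight-sided end caps 46 mm across the flats and 4 mm thick, between them a grey-green wound body 38 mm thick and 48 mm long, the place to grip it (crosswise, from above; rigid). Point = its centre, 23 mm above what it lies on; x axis along its length (both ends alike); y and z may be turned about that length. 70 g give or take a third.
- spent_long_c (a point): Spent spool, a look-alike that stays: same white eight-sided end caps and 86 mm length as the long full one, caps 30 mm across, but only a bare white core 11 mm thick between them. Point = its centre, 15 mm above the counter; x axis along its length. Very light.
- spent_fat_c (a point): Spent spool, a look-alike that stays: same white eight-sided end caps and 56 mm length as the fat full one, caps 46 mm across, but only a bare white core 11 mm thick between them. Point = its centre, 23 mm above the counter; x axis along its length. Very light.
- bay_long_in (a point): White open bay for the long full spool, one of four side by side in random order on the flat grey tray (all fixed, one direction, 74 mm from centre to centre). Inside 102 x 44 mm, so 8 mm to spare at each end and 7 mm at each side of its spool; walls 7 mm high above the inner floor and 3 mm thick. Point = centre of the inner floor, 9 mm above the counter; x axis along the bay's length, z up.
- bay_medium_in (a point): White open bay for the medium full spool, one of four side by side in random order on the flat grey tray (all fixed, one direction, 74 mm from centre to centre). Inside 82 x 44 mm, so 8 mm to spare at each end and 7 mm at each side of its spool; walls 7 mm high above the inner floor and 3 mm thick. Point = centre of the inner floor, 9 mm above the counter; x axis along the bay's length, z up.
- bay_short_in (a point): White open bay for the short full spool, one of four side by side in random order on the flat grey tray (all fixed, one direction, 74 mm from centre to centre). Inside 62 x 44 mm, so 8 mm to spare at each end and 7 mm at each side of its spool; walls 7 mm high above the inner floor and 3 mm thick. Point = centre of the inner floor, 9 mm above the counter; x axis along the bay's length, z up.
- bay_fat_in (a point): White open bay for the fat full spool, one of four side by side in random order on the flat grey tray (all fixed, one direction, 74 mm from centre to centre). Inside 72 x 60 mm, so 8 mm to spare at each end and 7 mm at each side of its spool; walls 7 mm high above the inner floor and 3 mm thick. Point = centre of the inner floor, 9 mm above the counter; x axis along the bay's length, z up.
Mind the look-alikes: they are no part of the job. Leave any orange, pink or turquoise look-alike of the part that bears spool_short_c alone.

How it is judged:
By the outcome, as a careful person would: the job done as asked, in the order asked, and still so for the second after the job is handed in, with the robot touching nothing.
It also fails if it takes over 96 s, if anything falls off the work surface, if the arm or the gripper's body presses on something with over 40 N, if the wrist force passes 120 N, or if a joint passes its speed limit or range.

## Robot

A 7-joint arm with a two-finger parallel gripper is mounted at the origin on the work surface. World frame = base frame: x ahead of the robot, y to its left, z up, the work surface at z = 0. Lengths are in m, angles in rad, forces in N, time in s.
With the tool pointing down it reaches from about 0.4 to 0.85 m from the base axis. Payload 10.4 kg.
Tool frame: the origin (TCP) lies on the centre line of the jaws, within the pads' length; the fingertips stand 8 mm ahead of it and the grasp point (between the pads) lies 11 mm behind it; z points along the fingers, y is the direction in which the jaws open and shut (so a half turn about z gives the same grasp; the last joint's range is limited). The gripper opens to 85 mm and grips with 20 to 120 N. Pads are 22 mm wide; open, the fingers measure 114 mm over their backs; the gripper's body (76 mm by 85 mm) begins 54 mm behind the grasp point. The pads swing forward as they close: fully open they stand 13 mm farther back than shut.
Start: joints at [-1.333, 0.332, -0.065, 1.46, 0.022, 1.35, -0.088], TCP at [0.161, 0.604, 0.239] pointing down, gripper open.
Joint ranges: [-2.6, 2.6], [-0.5, 2.12], [-1.47, 1.34], [0.16, 2.42], [-1.27, 4.41], [0.06, 2.06], [-2.6, 2.6]. Speed limits (rad/s): [2.22, 2.22, 2.79, 2.79, 3.14, 3.14, 3.14].

## Interface

Orientations are given as a unit quaternion [x, y, z, w].
In Python, from workcell import manip gives the robot as it stands.
- The arm moves only by the tool arm_command, never from a script. Its argument "targets" is text: rows parted by semicolons, each of 6 numbers parted by spaces: the shift along the tool's x, y, z in mm, then the turn, a rotation vector about the tool's x, y, z in rad. A call has 1 to 5 rows; each row shifts and turns the commanded pose from where the row before left it, along the tool's axes as they then stand; what a row does not reach is not made up. A row lasts 1/8 s, in which the tool goes at most 62.5 mm and 10.7 degrees, less where a joint would pass 70% of its speed; a pose out of reach is approached as far as the arm can. A call is refused whole if a number of a shift passes 62.5 or a number of a turn 0.188, either way. A call with a gripper value outside its range is refused whole. "grip" is the finger opening in mm, from 0 to 85.4, set as the call begins (left out, the last holds). The fingers move at their own pace and stop on an object; "squeeze" is the grip in N (left out, the last holds). Time passes only in rows, so rows that do not move let the fingers close. It gives the time, the measured TCP pose, the force and the opening at its end, in the units of the state.
- manip.get_obs(): the state, without advancing time (a new reading comes with each control period).
- manip.camera(name): name is "scene" or "top"; returns a dict with "frame" (400x640x3 uint8, red, green, blue), "vertical_fov" (degrees; the focal length in pixels is half the picture's height over the tangent of half this angle, whatever the lens; pixels are square), "cx", "cy" (the principal point, pixels), "rvec" (rotation vector, rad) and "tvec" (3), from world to camera coordinates, as OpenCV has them. Camera axes: x right, y down, z forward; pixel columns grow to the right and rows downward; lengths in m; the calibration is good to about 2 mm. A picture is of the moment at which its call begins. There is no depth.
- manip.hand_in(): hands the job in, once; it reports no verdict.
Trained networks look in a picture, given as the dict that the camera call returned (one of the last four; its "shot" number tells which), for a name from the list of things; names that differ only in an ending like _2 or _b are one class to them, and where a whole thing is asked for, a point or a joint stands for the part that bears it (a point fixed in the world has none). Each returns a list of dicts, best first, with "p" (0 to 1); they miss things now and then, are a little off and sometimes report something else, mostly with a low value. They report only what shows in the picture. A call takes as long as a camera call. They do not tell look-alikes from the thing itself.
- manip.search_frame(picture, name): "xyz" ([x, y, z] in m, in the coordinates of the camera as it stood for that picture, good to about 4 mm: the middle of the surface that is visible of it).
The state is a dict: "clock": time; "joint_pos": joint angles; "joint_velocities": joint speeds; "tau": joint torques, N m; "position": TCP position; "ee_rot": TCP orientation; "ft_force": force on the tool from outside, world axes, zero at the start; "torque": the same for the moment, N m; "grip_width": opening from 0.0 (shut) to 1.0 (fully open).
Only numpy, scipy, OpenCV 4.12 (cv2) and the standard library are available. Lean on these libraries where they do the work, as an engineer would, in place of code of your own. Each camera call takes 0.05 s, during which the arm holds its last target.

## Working session

There is one attempt and no reset: what is moved stays moved. The work goes in short steps, Python scripts to look and compute and a tool call to move; the robot and the scene stay as the last step left them, time stands still between calls to the robot, and variables do not carry over. Pictures are saved under pics/ and viewed, and the job is handed in when it is done.

Besides the shell and the picture viewer there is one more tool, called after "Emit:" as name(argument=value, ...) on one line, values as JSON. arm_command: Moves the arm, as the interface text tells. Its arguments: {"type":"object","properties":{"targets":{"type":"string"},"grip":{"type":"number"},"squeeze":{"type":"number"}},"required":["targets"]}

```bash
mkdir -p pics; ls; cat > h.py <<'E'
import numpy as np, cv2, pickle
from workcell import manip
def shot(name,tag):
    c=manip.camera(name)
    cv2.imwrite(f'pics/{tag}.png',c['frame'][:,:,::-1])
    return c
def K(c):
    f=200/np.tan(np.radians(c['vertical_fov'])/2)
    return np.array([[f,0,c['cx']],[0,f,c['cy']],[0,0,1]])
def RT(c):
    return cv2.Rodrigues(np.array(c['rvec'],float))[0],np.array(c['tvec'],float).ravel()
def c2w(c,p):
    R,t=RT(c); return R.T@(np.array(p)-t)
def px2w(c,u,v,z):
    R,t=RT(c); d=R.T@np.linalg.inv(K(c))@np.array([u,v,1.]); o=-R.T@t
    return o+d*(z-o[2])/d[2]
def w2px(c,p):
    R,t=RT(c); q=K(c)@(R@np.array(p,float)+t); return q[:2]/q[2]
E
python3 - <<'E'
from h import *
o=manip.get_obs(); print(o)
for n in ['top','scene']:
    c=shot(n,n+'0'); print({k:v for k,v in c.items() if k!='frame'})
    pickle.dump(c,open(n+'0.pkl','wb'))
    for s in ['spool_long_c','spool_medium_c','spool_short_c','spool_fat_c','spent_long_c','spent_fat_c','bay_long_in','bay_medium_in','bay_short_in','bay_fat_in']:
        for d in manip.search_frame(c,s)[:3]:
            w=c2w(c,d['xyz']); print(n,s,round(d['p'],2),w.round(3),w2px(c,w).round(0))
print(manip.get_obs()['clock'])
E
```

```text
pics
{'clock': 0.0, 'joint_pos': array([-1.33254321,  0.33290739, -0.06471682,  1.46094038,  0.02158554,
        1.3499032 , -0.08847589]), 'joint_velocities': array([ 1.26595153e-05, -8.77140891e-04,  2.92168824e-04,  1.62419800e-03,
        5.94427139e-04,  7.24611454e-04,  5.10985691e-04]), 'tau': array([-7.44233766e-04, -6.25456023e+01,  4.85029828e-02, -3.91603661e+01,
        1.61165348e-02,  9.89844615e-03, -7.28785778e-06]), 'position': array([0.16108661, 0.60350463, 0.23849423]), 'ee_rot': array([ 1.30028394e-01,  9.91510001e-01, -7.28202752e-04, -7.14437899e-05]), 'ft_force': array([-0.23318775,  0.00587381,  0.24046254]), 'torque': array([ 0.02259241, -0.02468101, -0.01875461]), 'grip_width': 0.9967016453177396}
{'vertical_fov': 57.96188043798436, 'cx': 321.99037264793014, 'cy': 203.28031864555288, 'rvec': array([ 2.23785578, -2.18179277,  0.01732581]), 'tvec': array([-0.03409573,  0.41307318,  0.80554245]), 'shot': 1}
top spool_long_c 0.82 [ 0.596 -0.258  0.027] [431. 123.]
top spool_medium_c 0.69 [ 0.592 -0.119  0.025] [367. 123.]
top spool_short_c 0.84 [0.333 0.074 0.02
[... 1048 characters left out ...]
[231. 205.]
scene spool_medium_c 0.66 [ 0.602 -0.255  0.018] [212. 177.]
scene spool_short_c 0.83 [0.339 0.08  0.02 ] [381. 216.]
scene spool_short_c 0.7 [ 0.312 -0.249  0.02 ] [316. 146.]
scene spool_short_c 0.58 [ 0.336 -0.167  0.024] [324. 162.]
scene spool_fat_c 0.6 [0.443 0.05  0.033] [331. 220.]
scene spent_long_c 0.51 [ 0.445 -0.241  0.018] [273. 162.]
scene spent_fat_c 0.76 [0.585 0.032 0.022] [266. 241.]
scene spent_fat_c 0.17 [ 0.425 -0.095  0.019] [307. 188.]
scene bay_long_in 0.66 [0.471 0.251 0.009] [375. 296.]
scene bay_medium_in 0.58 [0.396 0.261 0.007] [412. 285.]
scene bay_short_in 0.82 [0.614 0.233 0.007] [300. 322.]
scene bay_fat_in 0.76 [0.545 0.245 0.007] [338. 310.]
1.1
```

```bash
python3 - <<'E'
import cv2
a=cv2.imread('pics/top0.png'); 
cv2.imwrite('pics/top0b.png',cv2.resize(a[80:300,160:480],(800,550),interpolation=cv2.INTER_CUBIC))
E
```

```text
(no output)
```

View pics/top0.png

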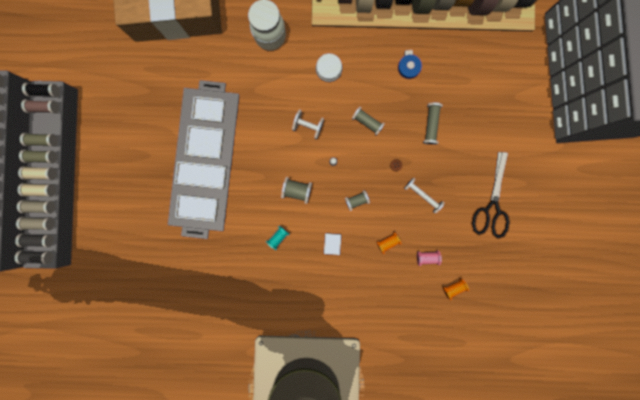

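View pics/scene0.png

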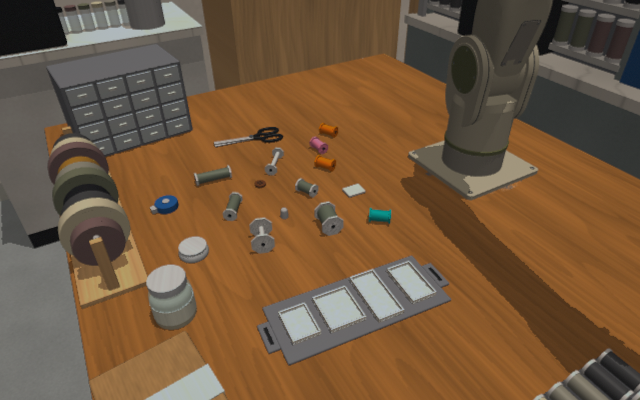

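```bash
sleep 1; ls pics
```

```text
scene0.png
top0.png
top0b.png
```

View pics/top0b.png

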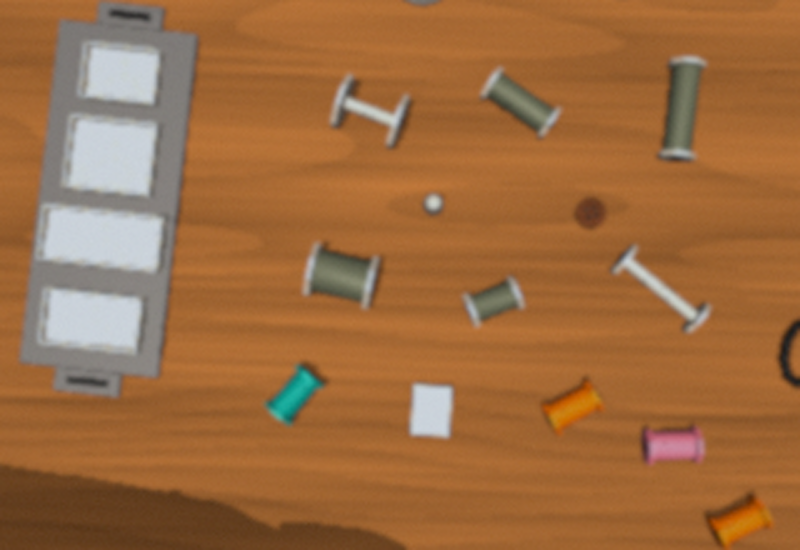

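```bash
python3 - <<'E'
from h import *
for n in ['top','scene']:
    c=pickle.load(open(n+'0.pkl','rb'))
    R,t=RT(c); print(n,'cam at',-R.T@t, [w2px(c,p).round() for p in [(0,0,0),(.161,.604,.239),(.161,.604,.4),(.3,0,0),(.3,.3,0)]])
E
```

```text
top cam at [ 0.39826575 -0.02669059  0.81324203] [array([307., 388.]), array([-79., 350.]), array([-236.,  405.]), array([310., 254.]), array([177., 250.])]
scene cam at [0.82814361 0.69659119 0.64159265] [array([470., 164.]), array([767., 262.]), array([857., 146.]), array([374., 199.]), array([466., 282.])]
```

```bash
cat > meas.py <<'E'
from h import *
def comps(c,mask,zf,amin=60):
    n,l,st,ce=cv2.connectedComponentsWithStats(mask.astype(np.uint8))
    out=[]
    for i in range(1,n):
        if st[i,4]<amin: continue
        ys,xs=np.nonzero(l==i)
        out.append((ce[i],st[i,4],xs,ys))
    return out
def rect(c,xs,ys,z):
    P=np.array([px2w(c,x,y,z)[:2] for x,y in zip(xs,ys)])
    m=P.mean(0); u,s,vt=np.linalg.svd(P-m,full_matrices=False)
    (cx,cy),(w,h),a=cv2.minAreaRect((P*1000).astype(np.float32))
    return m,np.degrees(np.arctan2(vt[0,1],vt[0,0]))%180,(round(cx,1),round(cy,1),round(w),round(h),round(a,1))
def run(c):
    f=c['frame'].astype(int); r,g,b=f[...,0],f[...,1],f[...,2]
    hsv=cv2.cvtColor(c['frame'],cv2.COLOR_RGB2HSV)
    green=(g>=r-4)&(g>b+4)&(g<160)&(hsv[...,1]<130)&(r>40)
    white=(r>150)&(g>150)&(b>150)
    for nm,m in (('green',green),('white',white)):
        for ce,a,xs,ys in comps(c,m,0):
            if not(90<ce[0]<540 and 80<ce[1]<300): continue
            z=.016 if nm=='white' else (.023 if a>450 else .015)
            mm,ang,rc=rect(c,xs,ys,z)
            print(nm,ce.round(1),a,mm.round(4),'ang',ang.round(1),rc)
if __name__=='__main__':
    c=pickle.load(open('top0.pkl','rb')); run(c)
E
python3 meas.py
```

```text
green [432.3 122. ] 335 [ 0.6001 -0.2638] ang 174.0 (597.7, -264.0, 22, 85, 85.6)
green [367.6 120.6] 242 [ 0.5996 -0.1202] ang 56.5 (599.5, -120.1, 59, 21, 57.5)
green [295.4 189.6] 325 [0.4424 0.0359] ang 79.9 (441.9, 35.0, 50, 34, 79.0)
green [357.5 199.7] 151 [ 0.4235 -0.1018] ang 114.7 (423.5, -101.4, 20, 39, 23.2)
green [276.9 238.2] 65 [0.3341 0.0739] ang 139.2 (335.1, 74.0, 28, 51, 52.8)
white [208.1 108.6] 649 [0.6176 0.2348] ang 82.9 (617.8, 236.5, 69, 50, 85.2)
white [309.6 124.5] 91 [0.5875 0.0082] ang 74.3 (586.4, 10.3, 49, 19, 85.4)
white [203.6 141.5] 1041 [0.544  0.2423] ang 86.7 (544.2, 242.9, 79, 67, 85.4)
white [499.5 172.4] 240 [ 0.4917 -0.4138] ang 171.1 (488.2, -414.0, 16, 96, 82.6)
white [199.9 174.5] 1105 [0.4703 0.2483] ang 85.0 (469.9, 249.1, 108, 52, 85.1)
white [424.5 195.4] 150 [ 0.4367 -0.2493] ang 52.4 (437.0, -251.0, 87, 13, 52.6)
white [195.8 207.8] 895 [0.3965 0.255 ] ang 85.0 (396.4, 255.5, 89, 50, 85.1)
white [332.  243.8] 311 [ 0.3249 -0.0481] ang 178.0 (325.0, -48.2, 34, 43, 86.7)
```

```bash
cat > plan.py <<'E'
import sys; from h import *
from scipy.spatial.transform import Rotation as Ro
def plan(wps,smax=50,tmax=0.15):
    """wps: list of x,y,z(mm),phi(deg) (tool x axis angle); prints rows from measured pose"""
    o=manip.get_obs(); p=np.array(o['position'])*1000; R=Ro.from_quat(o['ee_rot'])
    print('t',o['clock'],'pos',p.round(1),'phi',np.degrees(np.arctan2(*R.as_matrix()[[1,0],0])).round(1))
    rows=[]
    for x,y,z,ph in wps:
        a=np.radians(ph); Rt=Ro.from_matrix(np.array([[np.cos(a),np.sin(a),0],[np.sin(a),-np.cos(a),0],[0,0,-1]]).astype(float))
        T=np.array([x,y,z],float)
        n=max(1,int(np.ceil(max(np.linalg.norm(T-p)/smax,(R.inv()*Rt).magnitude()/tmax))))
        for k in range(n,0,-1):
            s=R.inv().apply((T-p)/k); w=(R.inv()*Rt).as_rotvec()/k
            s=s.round(0) if k>1 else s.round(1); w=w.round(2) if k>1 else w.round(3)
            p=p+R.apply(s); R=R*Ro.from_rotvec(w)
            rows.append(' '.join(f'{v:g}' for v in np.r_[s,w]))
    for i in range(0,len(rows),5): print('; '.join(rows[i:i+5]))
if __name__=='__main__':
    plan([tuple(map(float,a.split(','))) for a in sys.argv[1:]])
E
python3 - <<'E'
from h import *
c=pickle.load(open('top0.pkl','rb'))
z=lambda u,v:(160+u/2.5,80+v/2.5)
for n,a,b,h in [('long',(687,62),(677,155),.02),('med',(492,83),(550,122),.02),('short',(472,308),(516,292),.02),('fat',(314,270),(371,281),.03)]:
    A=px2w(c,*z(*a),h);B=px2w(c,*z(*b),h); d=A-B
    print(n,((A+B)/2).round(4),np.linalg.norm(d).round(4),np.degrees(np.arctan2(d[1],d[0])).round(1)%180)
im=c['frame'][:,:,::-1].copy(); im=cv2.resize(im[80:280,160:480],(800,500),interpolation=cv2.INTER_CUBIC)
def box(x,y,phi,L,W,h):
    a=np.radians(phi);e=np.array([np.cos(a),np.sin(a),0]);f=np.array([-e[1],e[0],0])
    q=np.array([(w2px(c,np.array([x,y,h])+e*i*L/2+f*j*W/2)-[160,80])*2.5 for i,j in((1,1),(1,-1),(-1,-1),(-1,1))])
    cv2.polylines(im,[q.astype(int)],True,(0,0,255),1)
box(.5985,-.264,175,.086,.030,.015);box(.5995,-.120,57,.066,.03,.015);box(.4235,-.1015,113,.046,.03,.015);box(.442,.035,80,.056,.046,.023)
for x,y,L,W in((.6178,.2365,62,44),(.5442,.2429,72,60),(.4699,.2491,102,44),(.3964,.2555,82,44)): box(x,y,85.1,L/1000,W/1000,.009)
cv2.imwrite('pics/ov.png',im)
E
python3 plan.py 400,350,220,110 441,35,110,80 441,35,17,80
```

```text
long [ 0.5958 -0.2634  0.02  ] 0.0829 175.0
med [ 0.5976 -0.1214  0.02  ] 0.0617 57.3
short [ 0.4227 -0.1017  0.02  ] 0.0412 111.4
fat [0.4403 0.0313 0.03  ] 0.0505 80.5
t 1.1 pos [161.1 603.9 239.3] phi 165.1
-42 -26 3 0 -0 0.14; -46 -20 3 0 -0 0.14; -48 -14 3 0 -0 0.14; -49 -7 3 0 -0 0.14; -50 0 2 0 -0 0.13
-49 7 3 0 -0 0.14; -48.1 14 2.3 0 -0 0.131; -44 -10 16 0 -0 0.07; -45 -7 16 0 -0 0.08; -45 -3 16 0 -0 0.07
-45 0 15 0 -0 0.08; -45 4 16 0 -0 0.07; -45 7 15 -0 -0 0.08; -45 10.2 16 -0 -0 0.074; -0 0 46 -0 -0 -0
-0 0 47 -0 -0 -0
```

View pics/ov.png

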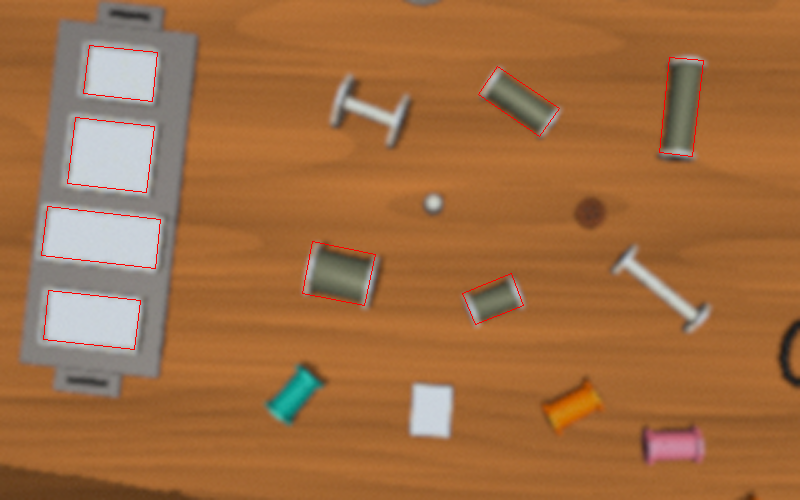

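The top view shows the four grey-green spools. In the 2.5x crop they sit at: long (682,107), medium (520,101), short (494,299), fat (340,274). The bays run top to bottom as short, fat, long, medium. The model outlines fit, so I'm going for the fat spool first.

Emit:
arm_command(targets="-42 -26 3 0 0 0.14; -46 -20 3 0 0 0.14; -48 -14 3 0 0 0.14; -49 -7 3 0 0 0.14; -50 0 2 0 0 0.13", grip=70, squeeze=30)

```text
clock: 1.72
position: [0.3322, 0.4207, 0.2254]
ee_rot: [0.46, 0.888, 0.0, -0.0]
ft_force: [1.4, 0.7, 0.9]
grip_width: 0.82
```

Emit:
arm_command(targets="-49 7 3 0 0 0.14; -48 14 2 0 0 0.13; -44 -10 16 0 0 0.07; -45 -7 16 0 0 0.08; -45 -3 16 0 0 0.07")

```text
clock: 2.35
position: [0.4176, 0.214, 0.172]
ee_rot: [0.661, 0.751, 0.0, -0.0]
ft_force: [0.8, -0.2, 0.8]
grip_width: 0.82
```

Emit:
arm_command(targets="-45 0 15 0 0 0.08; -45 4 16 0 0 0.07; -45 7 15 0 0 0.08; -45 10 16 0 0 0.07; 0 0 0 0 0 0")

```text
clock: 2.98
position: [0.4406, 0.0319, 0.1096]
ee_rot: [0.767, 0.642, -0.001, -0.0]
ft_force: [0.9, 1.0, -0.0]
grip_width: 0.82
```

```bash
python3 plan.py 441,33,60,80 441,33,17,80
```

```text
t 2.975 pos [440.6  31.9 109.6] phi 79.9
1.2 0.3 49.6 -0.001 0.001 -0.002; 0 -0 43 -0 0 0
```

Emit:
arm_command(targets="1 0 35 0 0 0; 0 0 30 0 0 0; 0 0 20 0 0 0; 0 0 8 0 0 0; 0 0 0 0 0 0")

```text
clock: 3.6
position: [0.4413, 0.0366, 0.0174]
ee_rot: [0.764, 0.645, -0.0, -0.0]
ft_force: [-0.1, -0.3, 0.4]
grip_width: 0.822
```

Emit:
arm_command(targets="0 0 0 0 0 0; 0 0 0 0 0 0; 0 0 0 0 0 0; 0 0 0 0 0 0; 0 0 0 0 0 0", grip=30)

```text
clock: 4.22
position: [0.4418, 0.0364, 0.0182]
ee_rot: [0.765, 0.644, 0.001, -0.0]
ft_force: [-1.7, 0.2, 6.5]
grip_width: 0.437
```

Emit:
arm_command(targets="0 0 -15 0 0 0; 0 0 -40 0 0 0; 0 0 -45 0 0 0; 0 0 0 0 0 0; 0 0 0 0 0 0")

```text
clock: 4.85
position: [0.441, 0.0362, 0.1174]
ee_rot: [0.765, 0.645, 0.0, -0.0]
ft_force: [-0.5, 0.1, -1.4]
grip_width: 0.43
```

```bash
python3 - <<'E'
from h import *
c=shot('scene','s1')
cv2.imwrite('pics/s1b.png',cv2.resize(c['frame'][60:340,180:480,::-1],(640,597)))
E
python3 plan.py 544.2,242.9,110,85.1
```

```text
t 4.9 pos [440.7  36.1 116.9] phi 80.3
44 13 1 -0 0 -0.02; 44 14 1 -0 0 -0.02; 44 15 2 -0 0 -0.01; 44 16 1 -0 0 -0.02; 42.7 16.9 1.8 -0.001 0 -0.014
```

View pics/s1b.png

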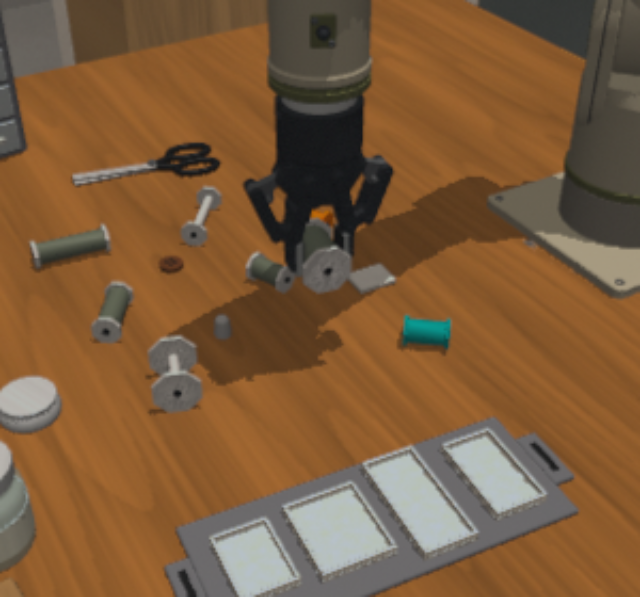

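The picture shows the fat spool level in the jaws at about (325,260), with nothing else disturbed. The spool centre sits about 3 mm behind the TCP along its axis, so I'll shift the placing target by that much.

Emit:
arm_command(targets="44 13 0 0 0 -0.02; 44 14 0 0 0 -0.02; 44 15 0 0 0 -0.01; 44 16 0 0 0 -0.02; 45 17 0 0 0 -0.01")

```text
clock: 5.52
position: [0.5449, 0.2461, 0.1157]
ee_rot: [0.738, 0.675, -0.001, -0.0]
ft_force: [0.8, 0.4, -1.0]
grip_width: 0.429
```

Emit:
arm_command(targets="0 0 30 0 0 0; 0 0 20 0 0 0; 0 0 0 0 0 0; 0 0 0 0 0 0")

```text
clock: 6.02
position: [0.5454, 0.2447, 0.0679]
ee_rot: [0.739, 0.674, 0.0, 0.0]
ft_force: [-0.0, 0.6, 0.2]
grip_width: 0.435
```

```bash
python3 plan.py 544.2,245.5,28,85.1
```

```text
t 6.025 pos [545.4 244.7  67.9] phi 84.8
0.6 -1.2 39.9 0 -0 -0.005
```

Emit:
arm_command(targets="1 -1 20 0 0 0; 0 0 14 0 0 0; 0 0 5 0 0 0; 0 0 0 0 0 0; 0 0 0 0 0 0")

```text
clock: 6.65
position: [0.5443, 0.2464, 0.0283]
ee_rot: [0.738, 0.675, 0.0, 0.0]
ft_force: [-0.5, -0.1, -0.2]
grip_width: 0.43
```

```bash
python3 - <<'E'
from h import *
c=shot('scene','s2')
cv2.imwrite('pics/s2b.png',cv2.resize(c['frame'][180:360,200:480,::-1],(800,514)))
print(manip.get_obs()['position'],manip.get_obs()['ft_force'])
E
```

```text
[0.54426295 0.24635691 0.02833979] [-0.27740534  0.20941268 -1.31620525]
```

View pics/s2b.png

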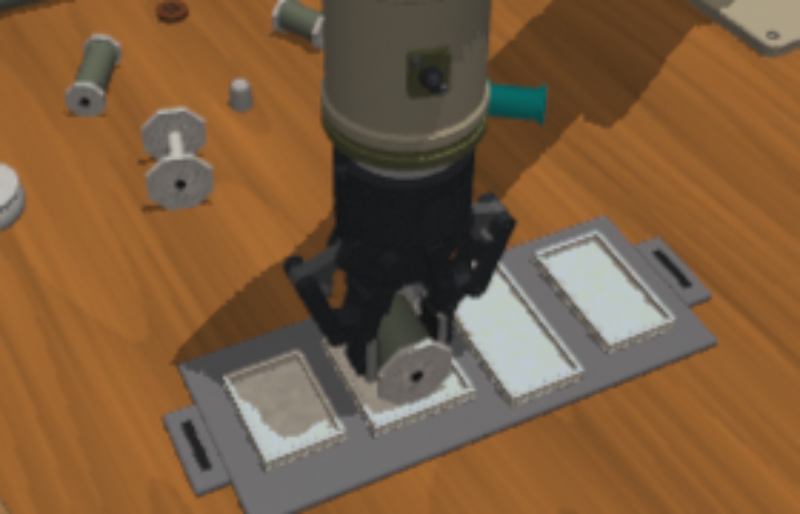

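The fat spool is hanging inside its bay, with the near cap at (415,372) between the walls. I'll lower it the last 2 mm and release.

Emit:
arm_command(targets="0 0 1 0 0 0; 0 0 1 0 0 0; 0 0 0 0 0 0")

```text
clock: 7.08
position: [0.5443, 0.2465, 0.0273]
ee_rot: [0.738, 0.675, 0.0, -0.0]
ft_force: [-4.8, -0.0, 9.9]
grip_width: 0.436
```

Emit:
arm_command(targets="0 0 0 0 0 0; 0 0 0 0 0 0; 0 0 0 0 0 0", grip=52)

```text
clock: 7.45
position: [0.5441, 0.2464, 0.0262]
ee_rot: [0.738, 0.675, -0.0, -0.0]
ft_force: [-0.6, 0.5, -0.7]
grip_width: 0.605
```

Emit:
arm_command(targets="0 0 -15 0 0 0; 0 0 -35 0 0 0; 0 0 -45 0 0 0")

```text
clock: 7.82
position: [0.5438, 0.2461, 0.1227]
ee_rot: [0.738, 0.675, -0.0, -0.0]
ft_force: [1.5, 1.0, -1.1]
grip_width: 0.607
```

```bash
python3 plan.py 423.5,-101.5,110,112.5
```

```text
t 7.825 pos [543.8 246.1 122.7] phi 84.8
-45 -11 2 -0 0 -0.06; -44 -14 2 -0 0 -0.06; -43 -16 1 -0 0 -0.06; -42 -19 2 -0 0 -0.06; -41 -21 1 -0 0 -0.06
-39 -24 2 -0 0 -0.06; -38 -26 1 -0 0 -0.06; -35.6 -28.2 2 -0.001 0 -0.063
```

Emit:
arm_command(targets="-45 -11 2 0 0 -0.06; -44 -14 2 0 0 -0.06; -43 -16 1 0 0 -0.06; -42 -19 2 0 0 -0.06; -41 -21 1 0 0 -0.06")

```text
clock: 8.45
position: [0.469, 0.0269, 0.1142]
ee_rot: [0.628, 0.778, 0.001, 0.0]
ft_force: [0.9, 0.6, 0.2]
grip_width: 0.607
```

Emit:
arm_command(targets="-39 -24 2 0 0 -0.06; -38 -26 1 0 0 -0.06; -36 -28 2 0 0 -0.06; 0 0 0 0 0 0; 0 0 0 0 0 0")

```text
clock: 9.07
position: [0.4247, -0.1012, 0.109]
ee_rot: [0.557, 0.831, 0.001, 0.0]
ft_force: [1.5, -0.4, 0.1]
grip_width: 0.609
```

```bash
python3 - <<'E'
from h import *
c=shot('top','t3')
cv2.imwrite('pics/t3b.png',cv2.resize(c['frame'][80:280,160:480,::-1],(800,500)))
E
python3 plan.py 423.5,-101.5,60,112.5 423.5,-101.5,17,112.5
```

```text
t 9.125 pos [ 424.8 -100.7  108.8] phi 112.4
-0.2 -1.5 48.8 0.001 -0 -0.002; -0 -0 43 -0 -0 -0
```

View pics/t3b.png

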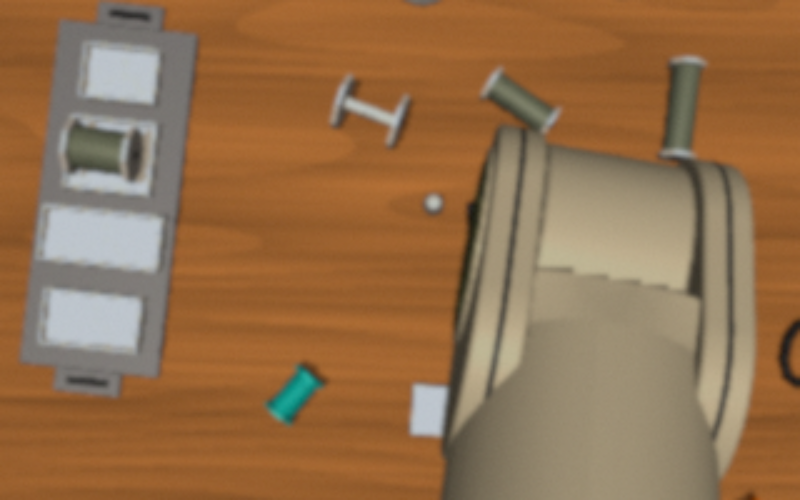

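```bash
python3 - <<'E'
from h import *
c=pickle.load(open('top0.pkl','rb'))
for z in (.032,.05): print(z,px2w(c,187.2,140,z),px2w(c,212.8,140.8,z))
im=cv2.imread('pics/t3.png')[120:170,170:230]; cv2.imwrite('pics/t3c.png',cv2.resize(im,(720,600),interpolation=cv2.INTER_CUBIC))
E
```

```text
0.032 [0.54339559 0.272724   0.032     ] [0.5430303  0.21697545 0.032     ]
0.05 [0.54005177 0.26582541 0.05      ] [0.53969489 0.21136132 0.05      ]
```

View pics/t3c.png

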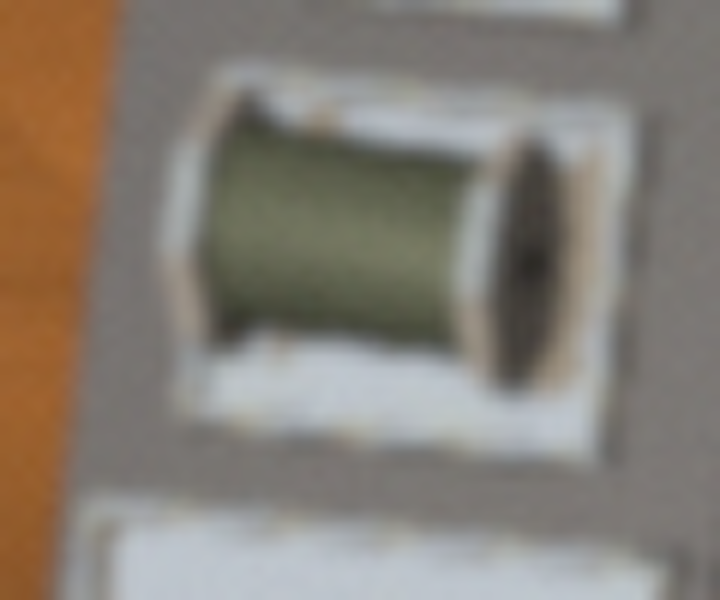

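The fat spool lies about 2 mm from the centre of its bay, and the end caps clear the walls. Next I'll descend on the short spool.

Emit:
arm_command(targets="0 -1 35 0 0 0; 0 0 30 0 0 0; 0 0 19 0 0 0; 0 0 8 0 0 0; 0 0 0 0 0 0")

```text
clock: 9.75
position: [0.4235, -0.1015, 0.0163]
ee_rot: [0.556, 0.831, -0.0, -0.0]
ft_force: [-0.1, -0.6, -0.2]
grip_width: 0.61
```

Emit:
arm_command(targets="0 0 0 0 0 0; 0 0 0 0 0 0; 0 0 0 0 0 0; 0 0 0 0 0 0; 0 0 0 0 0 0", grip=18)

```text
clock: 10.38
position: [0.424, -0.1018, 0.017]
ee_rot: [0.557, 0.831, 0.001, 0.0]
ft_force: [-1.4, 0.2, 7.0]
grip_width: 0.276
```

Emit:
arm_command(targets="0 0 -15 0 0 0; 0 0 -40 0 0 0; 0 0 -45 0 0 0; 0 0 0 0 0 0")

```text
clock: 10.88
position: [0.4254, -0.1023, 0.12]
ee_rot: [0.557, 0.831, 0.002, 0.002]
ft_force: [0.8, 0.4, -1.3]
grip_width: 0.276
```

```bash
python3 - <<'E'
from h import *
c=shot('scene','s4')
cv2.imwrite('pics/s4b.png',cv2.resize(c['frame'][60:260,180:480,::-1],(800,533)))
E
python3 plan.py 617.8,236.5,120,85.1
```

```text
t 10.925 pos [ 424.3 -101.9  118.2] phi 112.3
30 38 -0 0 -0 0.06; 32 37 -0 0 -0 0.06; 34 35 -0 0 -0 0.06; 36 32 -0 0 -0 0.06; 38 30 -0 0 -0 0.06
40 28 -0 0 -0 0.06; 42 25 -0 0 -0 0.06; 43.6 23.3 -0.7 0.004 -0.001 0.055
```

View pics/s4b.png

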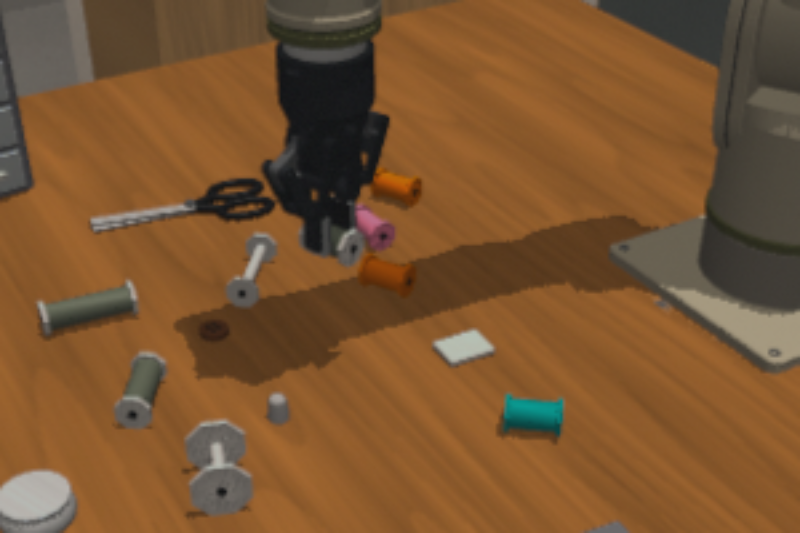

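The short spool is held at (330,240) and the rest of the scene is unchanged. I'll carry it to the short bay.

Emit:
arm_command(targets="30 38 0 0 0 0.06; 32 37 0 0 0 0.06; 34 35 0 0 0 0.06; 36 32 0 0 0 0.06; 38 30 0 0 0 0.06")

```text
clock: 11.55
position: [0.5441, 0.1096, 0.1154]
ee_rot: [0.675, 0.737, -0.001, -0.0]
ft_force: [0.8, -0.4, 0.1]
grip_width: 0.279
```

Emit:
arm_command(targets="40 28 0 0 0 0.06; 42 25 0 0 0 0.06; 44 23 0 0 0 0.05; 0 0 30 0 0 0; 0 0 20 0 0 0")

```text
clock: 12.18
position: [0.6153, 0.2364, 0.0637]
ee_rot: [0.735, 0.678, -0.002, -0.0]
ft_force: [-0.4, -1.2, -0.5]
grip_width: 0.282
```

Emit:
arm_command(targets="0 0 0 0 0 0; 0 0 0 0 0 0")

```text
clock: 12.42
position: [0.6168, 0.2363, 0.0672]
ee_rot: [0.735, 0.678, 0.0, 0.0]
ft_force: [0.1, 0.4, 0.9]
grip_width: 0.278
```

```bash
python3 plan.py 617.8,236.5,28,85.1
```

```text
t 12.425 pos [616.8 236.3  67.2] phi 85.4
0.3 0.9 39.2 0.001 -0 0.004
```

Emit:
arm_command(targets="0 1 20 0 0 0; 0 0 13 0 0 0; 0 0 5 0 0 0; 0 0 2 0 0 0; 0 0 0 0 0 0")

```text
clock: 13.05
position: [0.6177, 0.2369, 0.0266]
ee_rot: [0.735, 0.678, 0.0, 0.0]
ft_force: [-0.9, 0.3, -0.2]
grip_width: 0.275
```

```bash
python3 - <<'E'
from h import *
c=shot('scene','s5')
cv2.imwrite('pics/s5b.png',cv2.resize(c['frame'][180:360,200:480,::-1],(800,514)))
print(manip.get_obs()['position'],manip.get_obs()['ft_force'])
E
```

```text
[0.61776956 0.23694744 0.02663062] [-0.66991868 -0.26278349 -0.62447455]
```

View pics/s5b.png

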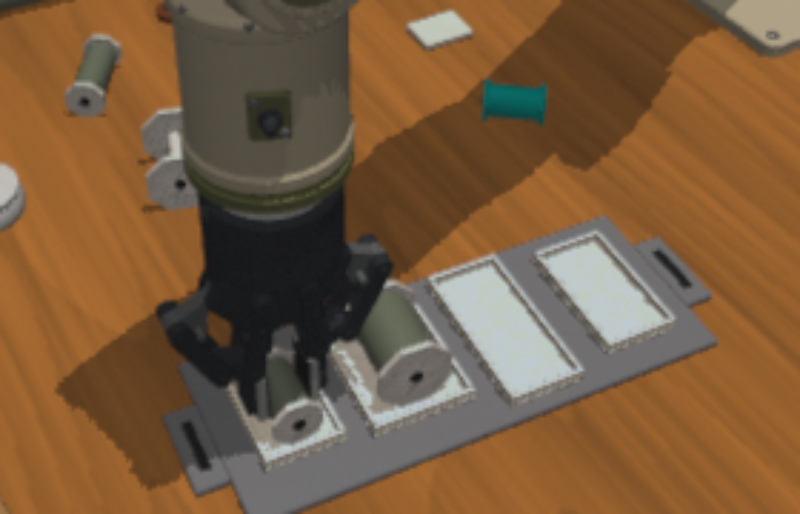

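The short spool is inside its bay with its cap at (298,422), and the fat one is settled at (410,350). Releasing now.

Emit:
arm_command(targets="0 0 0.5 0 0 0; 0 0 0 0 0 0")

```text
clock: 13.35
position: [0.6178, 0.237, 0.0262]
ee_rot: [0.735, 0.678, 0.0, 0.0]
ft_force: [-0.5, 0.1, 3.4]
grip_width: 0.277
```

Emit:
arm_command(targets="0 0 0 0 0 0; 0 0 0 0 0 0; 0 0 0 0 0 0", grip=40)

```text
clock: 13.72
position: [0.6174, 0.2368, 0.0257]
ee_rot: [0.735, 0.678, -0.0, -0.0]
ft_force: [0.4, -0.0, -0.1]
grip_width: 0.466
```

Emit:
arm_command(targets="0 0 -15 0 0 0; 0 0 -35 0 0 0; 0 0 -45 0 0 0")

```text
clock: 14.1
position: [0.6171, 0.2366, 0.1222]
ee_rot: [0.735, 0.678, -0.0, -0.0]
ft_force: [0.2, -0.1, 0.1]
grip_width: 0.468
```

```bash
python3 plan.py 599.5,-120.5,110,57.2
```

```text
t 14.1 pos [617.1 236.6 122.2] phi 85.4
-45 1 2 -0 0 0.06; -44 4 1 -0 0 0.06; -44 7 2 -0 0 0.06; -44 9 1 -0 0 0.06; -43 12 2 -0 0 0.06
-42 15 1 -0 0 0.06; -41 17 2 -0 0 0.07; -40.6 20 1.4 -0 0.001 0.062
```

Emit:
arm_command(targets="-45 1 2 0 0 0.06; -44 4 1 0 0 0.06; -44 7 2 0 0 0.06; -44 9 1 0 0 0.06; -43 12 2 0 0 0.06", grip=54)

```text
clock: 14.72
position: [0.6062, 0.0124, 0.1141]
ee_rot: [0.829, 0.56, 0.001, 0.0]
ft_force: [0.9, 0.6, -0.7]
grip_width: 0.632
```

Emit:
arm_command(targets="-42 15 1 0 0 0.06; -41 17 2 0 0 0.07; -41 20 1 0 0 0.06; 0 0 0 0 0 0; 0 0 0 0 0 0")

```text
clock: 15.35
position: [0.6001, -0.1201, 0.1095]
ee_rot: [0.877, 0.48, 0.001, -0.0]
ft_force: [0.3, 0.6, 0.7]
grip_width: 0.632
```

```bash
python3 plan.py 599.5,-120.5,60,57.2 599.5,-120.5,17,57.2
```

```text
t 15.35 pos [ 600.1 -120.1  109.5] phi 57.4
-0.7 -0.3 49.4 0 -0.001 0.003; -0 0 43 0 -0 -0
```

Emit:
arm_command(targets="0 0 35 0 0 0; 0 0 30 0 0 0; 0 0 20 0 0 0; 0 0 8 0 0 0; 0 0 0 0 0 0")

```text
clock: 15.98
position: [0.6, -0.1203, 0.016]
ee_rot: [0.877, 0.48, 0.0, -0.0]
ft_force: [-0.5, -0.1, -0.0]
grip_width: 0.635
```

Emit:
arm_command(targets="0 0 0 0 0 0; 0 0 0 0 0 0; 0 0 0 0 0 0; 0 0 0 0 0 0; 0 0 0 0 0 0", grip=18)

```text
clock: 16.6
position: [0.6004, -0.1207, 0.0168]
ee_rot: [0.877, 0.48, 0.001, 0.0]
ft_force: [-2.5, 0.9, 6.8]
grip_width: 0.277
```

Emit:
arm_command(targets="0 0 -15 0 0 0; 0 0 -40 0 0 0; 0 0 -45 0 0 0; 0 0 0 0 0 0")

```text
clock: 17.1
position: [0.6019, -0.1213, 0.1203]
ee_rot: [0.877, 0.48, 0.003, 0.002]
ft_force: [-0.1, -0.3, -0.8]
grip_width: 0.281
```

```bash
python3 - <<'E'
from h import *
c=shot('scene','s6')
cv2.imwrite('pics/s6b.png',cv2.resize(c['frame'][60:340,180:480,::-1],(640,597)))
E
python3 plan.py 396.4,255.5,120,85.1
```

```text
t 17.15 pos [ 600.8 -120.8  118. ] phi 57.3
23 -42 -0 0 -0 -0.05; 25 -40 -0 0 -0 -0.05; 27 -39 -0 0 -0 -0.05; 29 -38 -0 0 -0 -0.06; 31 -36 -1 0 -0 -0.05
33 -34 -0 0 -0 -0.06; 35 -33 -1 0 -0 -0.05; 36 -31 -0 0 -0 -0.06; 38.5 -27.8 -0.6 0.004 -0.001 -0.055
```

View pics/s6b.png

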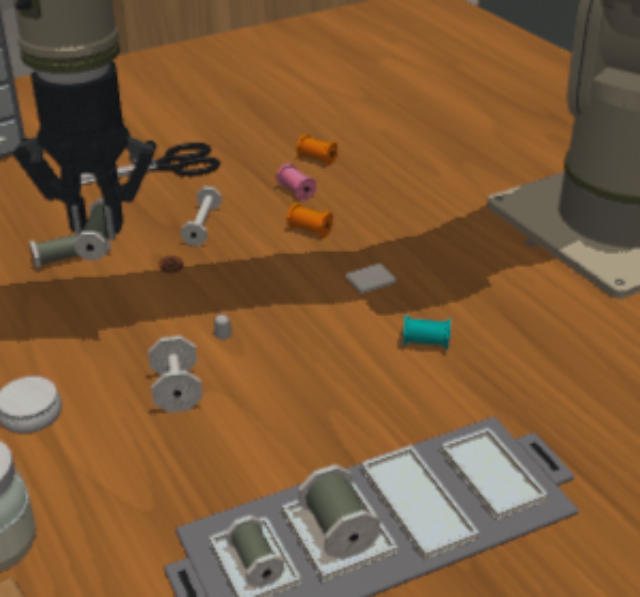

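The medium spool is held at (95,230). The short (255,550) and fat (340,510) are lying in their bays. I'll carry the medium one to its bay.

Emit:
arm_command(targets="23 -42 0 0 0 -0.05; 25 -40 0 0 0 -0.05; 27 -39 0 0 0 -0.05; 29 -38 0 0 0 -0.06; 31 -36 0 0 0 -0.05")

```text
clock: 17.77
position: [0.4848, 0.0896, 0.1152]
ee_rot: [0.807, 0.59, -0.001, -0.0]
ft_force: [0.4, 0.4, -0.2]
grip_width: 0.277
```

Emit:
arm_command(targets="33 -34 0 0 0 -0.06; 35 -33 0 0 0 -0.05; 36 -31 0 0 0 -0.06; 38 -28 0 0 0 -0.055; 0 0 20 0 0 0")

```text
clock: 18.4
position: [0.3933, 0.2589, 0.096]
ee_rot: [0.734, 0.679, 0.001, -0.001]
ft_force: [0.7, -0.6, -1.1]
grip_width: 0.277
```

Emit:
arm_command(targets="0 0 30 0 0 0; 0 0 0 0 0 0; 0 0 0 0 0 0")

```text
clock: 18.77
position: [0.3952, 0.2552, 0.0664]
ee_rot: [0.737, 0.676, -0.0, 0.0]
ft_force: [-0.5, 0.4, -0.1]
grip_width: 0.282
```

```bash
python3 plan.py 396.4,255.5,26.5,85.1
```

```text
t 18.775 pos [395.2 255.2  66.4] phi 85.1
0.4 1.1 39.9 0 0 0
```

Emit:
arm_command(targets="0 1 20 0 0 0; 0 0 13 0 0 0; 0 0 5 0 0 0; 0 0 1.5 0 0 0; 0 0 0 0 0 0")

```text
clock: 19.4
position: [0.3963, 0.2553, 0.0267]
ee_rot: [0.737, 0.676, 0.0, -0.0]
ft_force: [-0.1, 0.6, -0.3]
grip_width: 0.273
```

```bash
python3 - <<'E'
from h import *
c=shot('scene','s7')
cv2.imwrite('pics/s7b.png',cv2.resize(c['frame'][180:360,200:480,::-1],(800,514)))
print(manip.get_obs()['position'],manip.get_obs()['ft_force'])
E
```

```text
[0.39628032 0.25538833 0.02672462] [ 0.29582339  0.52628856 -0.57735602]
```

View pics/s7b.png

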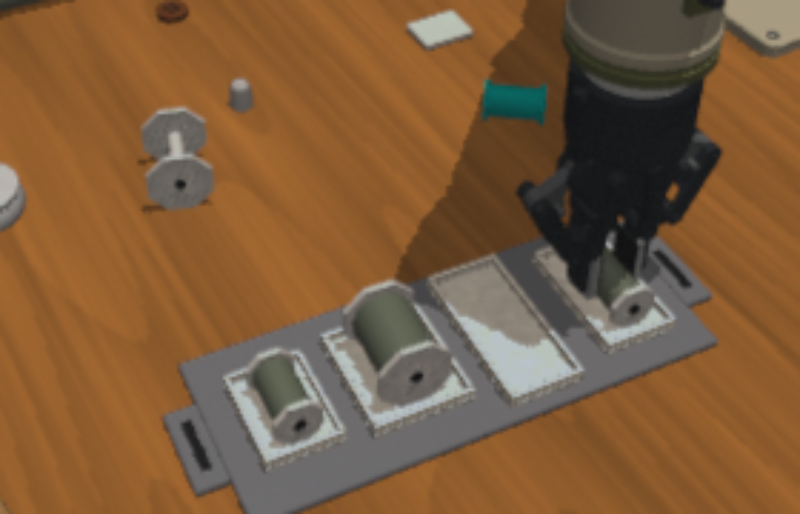

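The medium spool is inside the medium bay with its cap at (632,305). Releasing.

Emit:
arm_command(targets="0 0 0.5 0 0 0; 0 0 0 0 0 0")

```text
clock: 19.7
position: [0.3961, 0.2553, 0.026]
ee_rot: [0.736, 0.676, 0.0, -0.0]
ft_force: [-0.2, -0.0, -0.3]
grip_width: 0.278
```

Emit:
arm_command(targets="0 0 0 0 0 0; 0 0 0 0 0 0; 0 0 0 0 0 0", grip=40)

```text
clock: 20.08
position: [0.3961, 0.2552, 0.0258]
ee_rot: [0.736, 0.676, 0.0, -0.0]
ft_force: [-0.4, 1.0, -0.0]
grip_width: 0.471
```

Emit:
arm_command(targets="0 0 -15 0 0 0; 0 0 -35 0 0 0; 0 0 -45 0 0 0")

```text
clock: 20.45
position: [0.3958, 0.2547, 0.1223]
ee_rot: [0.737, 0.676, -0.0, 0.0]
ft_force: [1.0, 0.7, -0.5]
grip_width: 0.464
```

```bash
python3 plan.py 500,50,120,40 597.5,-264,110,-5
```

```text
t 20.45 pos [395.8 254.7 122.3] phi 85.1
-33 20 0 -0 0 0.13; -30 24 0 0 0 0.13; -26 28 1 0 0 0.13; -22 31 0 0 0 0.13; -18 34 1 0 0 0.13
-13.5 35.6 0.4 0 0.001 0.137; -18 43 1 0 -0 0.11; -13 45 2 0 -0 0.11; -8 46 1 0 -0 0.11; -3 47 2 0 -0 0.11
2 47 1 0 -0 0.12; 7 47 2 0 -0 0.11; 12.6 45.2 1.1 0 -0 0.116
```

Emit:
arm_command(targets="-33 20 0 0 0 0.13; -30 24 0 0 0 0.13; -26 28 1 0 0 0.13; -22 31 0 0 0 0.13; -18 34 1 0 0 0.13", grip=54)

```text
clock: 21.08
position: [0.4837, 0.0833, 0.12]
ee_rot: [0.915, 0.404, 0.001, -0.0]
ft_force: [0.3, 0.0, 0.9]
grip_width: 0.633
```

Emit:
arm_command(targets="-14 36 0 0 0 0.14; -18 43 1 0 0 0.11; -13 45 2 0 0 0.11; -8 46 1 0 0 0.11; -3 47 2 0 0 0.11")

```text
clock: 21.7
position: [0.5567, -0.1301, 0.1139]
ee_rot: [0.992, 0.126, 0.001, -0.0]
ft_force: [0.8, 0.9, 0.9]
grip_width: 0.628
```

Emit:
arm_command(targets="2 47 1 0 0 0.12; 7 47 2 0 0 0.11; 13 45 1 0 0 0.115; 0 0 0 0 0 0; 0 0 0 0 0 0")

```text
clock: 22.32
position: [0.5974, -0.2637, 0.1092]
ee_rot: [0.999, -0.044, 0.0, -0.0]
ft_force: [0.2, 0.2, 0.9]
grip_width: 0.63
```

```bash
python3 plan.py 597.5,-264,60,-5
```

```text
t 22.325 pos [ 597.4 -263.7  109.2] phi -5.1
0.1 0.3 49.2 -0.001 0 -0.001
```

Emit:
arm_command(targets="0 0 35 0 0 0; 0 0 30 0 0 0; 0 0 19 0 0 0; 0 0 8 0 0 0; 0 0 0 0 0 0")

```text
clock: 22.95
position: [0.5976, -0.2639, 0.0171]
ee_rot: [0.999, -0.044, 0.0, -0.0]
ft_force: [-0.1, 0.3, -0.2]
grip_width: 0.631
```

Emit:
arm_command(targets="0 0 0 0 0 0; 0 0 0 0 0 0; 0 0 0 0 0 0; 0 0 0 0 0 0; 0 0 0 0 0 0", grip=18)

```text
clock: 23.58
position: [0.5979, -0.2643, 0.0178]
ee_rot: [0.999, -0.045, 0.001, -0.0]
ft_force: [-0.8, -0.0, 6.9]
grip_width: 0.275
```

Emit:
arm_command(targets="0 0 -15 0 0 0; 0 0 -40 0 0 0; 0 0 -45 0 0 0; 0 0 0 0 0 0")

```text
clock: 24.08
position: [0.5991, -0.2656, 0.1214]
ee_rot: [0.999, -0.045, 0.003, 0.001]
ft_force: [-0.1, -0.4, -1.3]
grip_width: 0.274
```

```bash
python3 - <<'E'
from h import *
c=shot('scene','s8')
cv2.imwrite('pics/s8b.png',cv2.resize(c['frame'][60:340,180:480,::-1],(640,597)))
E
python3 plan.py 500,50,120,45 469.9,249.1,120,85.1
```

```text
t 24.125 pos [ 598.2 -264.7  119.1] phi -5.1
-18 -44 -0 0 -0 -0.12; -13 -45 -0 0 -0 -0.13; -7 -47 -0 0 -0 -0.12; -1 -47 -0 0 -0 -0.13; 5 -47 -1 0 -0 -0.12
11 -45 -0 0 -0 -0.13; 16.7 -44.2 -0.5 0.003 -0.002 -0.125; 24 -32 0 -0 -0 -0.14; 28 -29 0 -0 -0 -0.14; 32 -25 0 -0 -0 -0.14
35 -20 0 -0 -0 -0.14; 37.5 -14.2 0 -0 -0 -0.14
```

View pics/s8b.png

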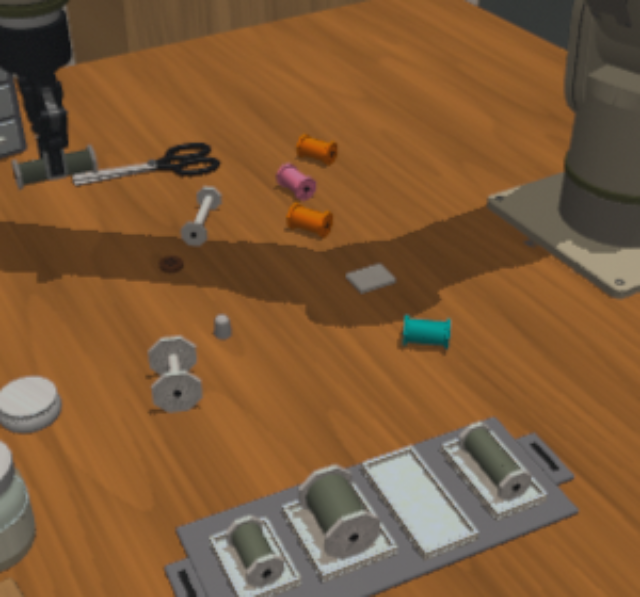

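The long spool is held at (55,165), gripped near its middle. The other three lie in their bays, and only the long bay at (420,500) is empty.

Emit:
arm_command(targets="-18 -44 0 0 0 -0.12; -13 -45 0 0 0 -0.13; -7 -47 0 0 0 -0.12; -1 -47 0 0 0 -0.13; 5 -47 0 0 0 -0.12")

```text
clock: 24.75
position: [0.5252, -0.0373, 0.1161]
ee_rot: [0.964, 0.264, -0.001, -0.0]
ft_force: [0.8, 0.7, -0.9]
grip_width: 0.274
```

Emit:
arm_command(targets="11 -45 0 0 0 -0.13; 17 -44 0 0 0 -0.125; 24 -32 0 0 0 -0.14; 28 -29 0 0 0 -0.14; 32 -25 0 0 0 -0.14")

```text
clock: 25.38
position: [0.4801, 0.1713, 0.1163]
ee_rot: [0.822, 0.569, -0.001, -0.0]
ft_force: [0.3, -0.4, -0.6]
grip_width: 0.281
```

Emit:
arm_command(targets="35 -20 0 0 0 -0.14; 37 -14 0 0 0 -0.14; 0 0 20 0 0 0; 0 0 0 0 0 0; 0 0 0 0 0 0")

```text
clock: 26.0
position: [0.4696, 0.2484, 0.097]
ee_rot: [0.737, 0.676, -0.0, 0.0]
ft_force: [-0.1, 0.3, -0.8]
grip_width: 0.277
```

```bash
python3 plan.py 469.9,249.1,67,85.1
```

```text
t 26.0 pos [469.6 248.4  97. ] phi 85.1
0.7 0.2 30 -0 0 -0.001
```

Emit:
arm_command(targets="2 0 35 0 0 0; 0 0 20 0 0 0; 0 0 9 0 0 0; 0 0 4.5 0 0 0; 0 0 0 0 0 0")

```text
clock: 26.62
position: [0.4701, 0.2512, 0.0288]
ee_rot: [0.737, 0.676, 0.0, 0.0]
ft_force: [-0.1, -0.2, -1.0]
grip_width: 0.276
```

```bash
python3 - <<'E'
from h import *
c=shot('scene','s9')
cv2.imwrite('pics/s9b.png',cv2.resize(c['frame'][180:360,200:480,::-1],(800,514)))
print(manip.get_obs()['position'],manip.get_obs()['ft_force'])
E
```

```text
[0.47011015 0.25134405 0.02901494] [ 0.12651474 -1.12602823 -0.82145463]
```

View pics/s9b.png

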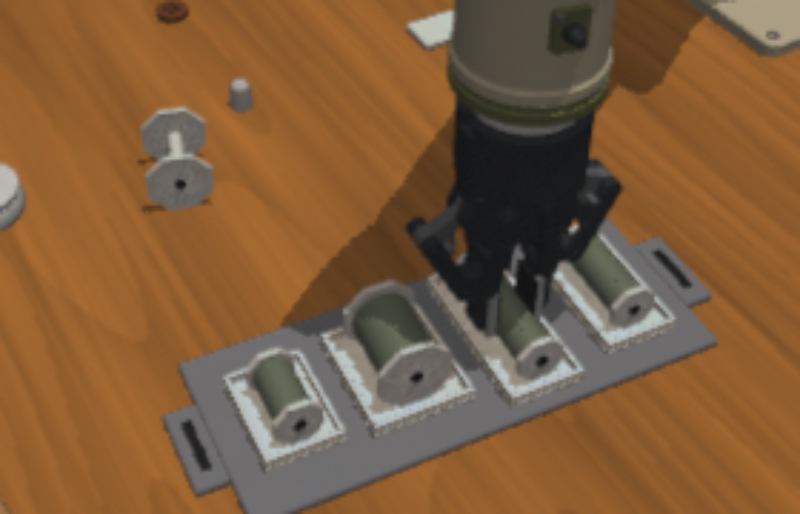

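The long spool is in its bay with the near cap at (540,357). I'll lower it to contact and release.

Emit:
arm_command(targets="0 0 1 0 0 0; 0 0 1 0 0 0; 0 0 0 0 0 0")

```text
clock: 27.05
position: [0.4699, 0.2514, 0.0268]
ee_rot: [0.737, 0.676, 0.0, -0.0]
ft_force: [-0.8, 0.2, 4.5]
grip_width: 0.279
```

Emit:
arm_command(targets="0 0 0 0 0 0; 0 0 0 0 0 0; 0 0 0 0 0 0", grip=40)

```text
clock: 27.42
position: [0.4696, 0.2511, 0.0262]
ee_rot: [0.737, 0.676, -0.0, -0.0]
ft_force: [0.8, 0.3, 1.0]
grip_width: 0.469
```

Emit:
arm_command(targets="0 0 -15 0 0 0; 0 0 -35 0 0 0; 0 0 -45 0 0 0; 0 0 -50 0 0 0")

```text
clock: 27.92
position: [0.4695, 0.2508, 0.1735]
ee_rot: [0.737, 0.676, 0.0, 0.0]
ft_force: [-0.1, 1.0, -0.5]
grip_width: 0.467
```

Emit:
arm_command(targets="-45 0 0 0 0 0; -45 0 0 0 0 0; -45 0 0 0 0 0; -45 0 0 0 0 0; -45 0 0 0 0 0")

```text
clock: 28.55
position: [0.4504, 0.0254, 0.1722]
ee_rot: [0.737, 0.676, 0.001, -0.0]
ft_force: [0.6, -0.2, -0.1]
grip_width: 0.468
```

```bash
python3 - <<'E'
from h import *
c=shot('scene','s10')
d=shot('top','t10')
cv2.imwrite('pics/s10b.png',cv2.resize(c['frame'][180:360,200:480,::-1],(800,514)))
cv2.imwrite('pics/t10b.png',cv2.resize(d['frame'][80:280,160:480,::-1],(800,500)))
import meas; meas.run(d)
E
```

```text
green [188.9 138.8] 85 [0.5492 0.2756] ang 1.5 (547.7, 277.5, 42, 13, 1.9)
green [183.4 172.3] 169 [0.4745 0.2853] ang 75.3 (474.5, 285.6, 37, 42, 85.6)
green [186.  206.4] 155 [0.399 0.277] ang 69.8 (399.7, 279.2, 44, 25, 83.3)
white [499.6 172.5] 199 [ 0.4915 -0.4141] ang 170.7 (488.1, -414.3, 16, 96, 82.8)
white [184.2 181.5] 74 [0.4541 0.2825] ang 87.7 (454.0, 282.9, 11, 31, 1.4)
white [422.9 194.2] 120 [ 0.4392 -0.2457] ang 51.8 (438.1, -246.6, 78, 10, 50.1)
white [183.3 199.9] 97 [0.4132 0.2831] ang 119.7 (412.4, 285.8, 26, 45, 32.5)
white [186.7 215.5] 89 [0.3789 0.2746] ang 87.9 (379.0, 274.9, 11, 38, 1.5)
```

View pics/s10b.png

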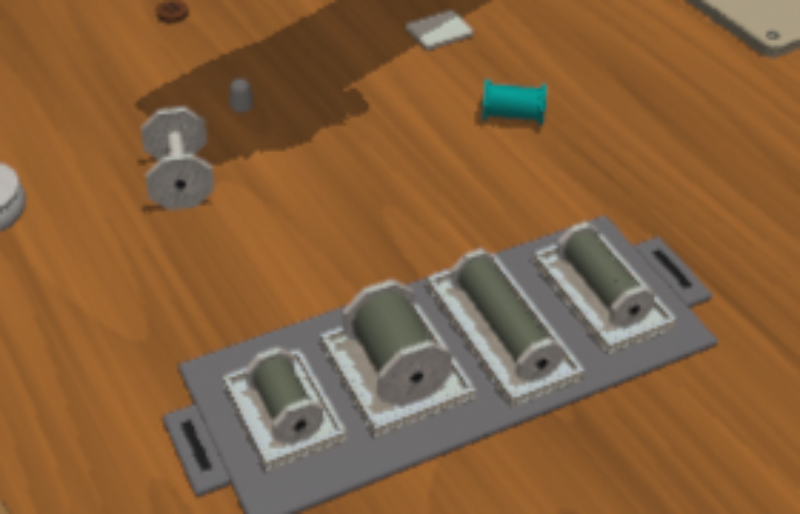

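View pics/t10b.png

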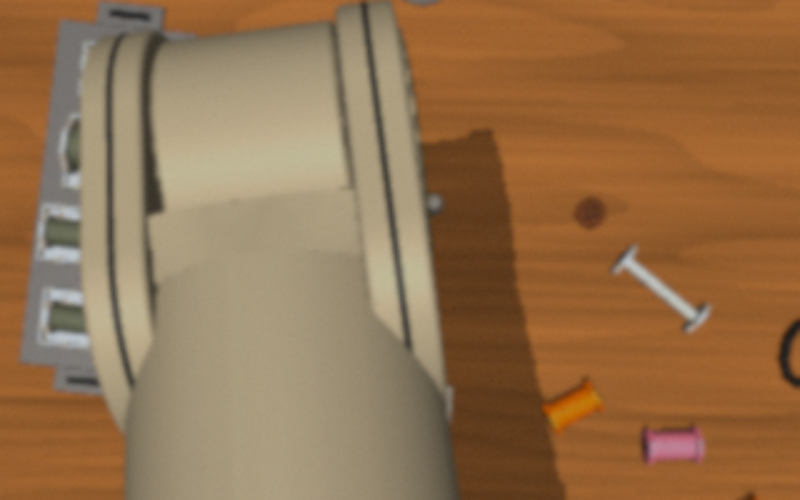

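The scene view shows all four spools lying in their bays. The arm hides the tray from above, so I'll move it clear for one last top check.

Emit:
arm_command(targets="-45 0 0 0 0 0; -45 0 0 0 0 0; -45 0 0 0 0 0; -45 0 0 0 0 0; 0 0 0 0 0 0")

```text
clock: 29.28
position: [0.4349, -0.1554, 0.1721]
ee_rot: [0.738, 0.674, 0.0, 0.0]
ft_force: [0.3, 0.5, -0.4]
grip_width: 0.469
```

```bash
python3 - <<'E'
from h import *
d=shot('top','t11')
im=cv2.resize(d['frame'][80:240,150:350,::-1],(750,600),interpolation=cv2.INTER_CUBIC)
def box(x,y,phi,L,W,h,col):
    a=np.radians(phi);e=np.array([np.cos(a),np.sin(a),0]);f=np.array([-e[1],e[0],0])
    q=np.array([(w2px(d,np.array([x,y,h])+e*i*L/2+f*j*W/2)-[150,80])*3.75 for i,j in((1,1),(1,-1),(-1,-1),(-1,1))])
    cv2.polylines(im,[q.astype(int)],True,col,1)
for x,y,L,W,l,w in((.6178,.2365,62,44,46,30),(.5442,.2429,72,60,56,46),(.4699,.2491,102,44,86,30),(.3964,.2555,82,44,66,30)):
    box(x,y,85.1,L/1000,W/1000,.009,(0,0,255)); box(x,y,85.1,l/1000,w/1000,.009+w/2000,(255,0,0))
cv2.imwrite('pics/t11b.png',im)
E
```

```text
(no output)
```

View pics/t11b.png

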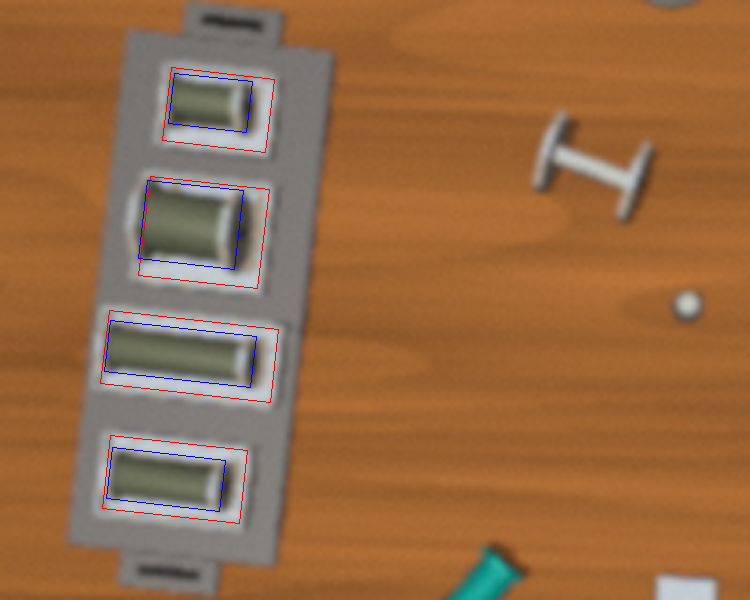

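Allowing for parallax, every spool matches its expected centred outline (blue) inside its bay (red) to a few mm. The fat spent spool at (595,170) has not moved.

```bash
python3 - <<'E'
from h import *
print(manip.hand_in())
E
```

```text
the job is handed in; nothing more can be done
None
```

I laid all four full spools flat in their own bays and handed the job in at about 29 s of the 96 s allowed.

- **Placement:** In the last pictures every spool lies within its bay's walls. The top view puts them within a few millimetres of centre. The fat one is about 2 mm off along its length, against 8 mm of room at each end.
- **Left alone:** The two spent spools and the orange, pink and turquoise look-alikes were not handled. They looked unmoved in the pictures; the arm hid some of them from the last top view.
- **Forces:** The largest force in the readings taken after each move was about 11 N, as the fat spool touched down.
- **Disagreements:** No check failed. The trained networks mixed up some names: one look-alike was reported as the short spool, and a bay as a spool. I went by colour and size in the pictures instead.

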